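Clip the collapsed funnel onto its stowing board

TASK

Stow the flat, collapsed funnel under the spring clip of its board: hold the clip's long thumb bar down with one fingertip, so that its foot rises, and meanwhile push the funnel with the other fingertip along its channel beneath the foot until it is home against the end stop. Then let the bar up so that the clip holds the funnel, and move clear. Only press and push: do not lift the funnel off the board, and leave the other things where they are.

Things in the scene. Friction and masses are not known exactly. Their poses are not given: they have to be found in the camera images.
- board: Fixed plywood board flat on the table, 290 x 225 mm, 12 mm thick. Origin: on its underside (table height), where the stowed funnel's centre belongs. +x: the way the funnel is pushed; +y: the thumb bar's side; z up. It spans x -220 to +70, y -112 to +112 mm. Heights below are above its face, the top of the 12 mm.
- end_stop (a point): Middle of the end stop's face, at the board's face (board x 40, y 0 mm). The stop is 14 mm high. Two rails, 8 mm high, 5 mm thick, inner faces at board y +-41.5 mm, make the straight channel from x -210 mm to the stop.
- clip (a joint): Spring clip, rad: 0 at rest, 0.38 with the thumb bar fully down; about 0.13 with its foot on top of the funnel. Pressing the bar takes about 4 N at first, 7 N fully down; it springs back when let go. Pressing raises the foot: the funnel passes above 0.2 rad. A fingertip may slide along the bar while pressing.
- clip_hinge (a point): Middle of the clip's hinge rod (6 mm thick), which runs along the board's x at board y 53 mm, 22 mm above the face; its two posts, 27 mm high, stand at board x -195 and +22 mm.
- bar_mid (a point): Middle of the top of the thumb bar, a steel strip along board x from -188 to +16 mm, 42 mm wide; moves with the clip. At rest it slopes up and outward at 0.38 rad, from 12 mm above the face at board y 62 mm to about 25 mm at y 98 mm. Fully down it is level, board y 57 to 99 mm, its top 7 mm above the face.
- clip_foot (a point): Underside of the clip's foot, a steel roll 22 mm long (board x -11 to +11 mm), 8 mm thick, at board y 22 mm on a short arm over the channel; moves with the clip. At rest it is 10 mm above the face, too low for the funnel; with the bar fully down about 21 mm.
- funnel: Collapsed hard silicone funnel, loose, 80 to 150 g: round disc 80 mm wide, 14 mm thick, upright rim, rings on top and a spout 16 mm wide, 9 mm tall in the middle. Origin: centre of its underside, z up. It lies flat on the board's face in the channel, its rim 15 to 60 mm short of the foot; stowed, its centre is over the board's origin.
- measuring_cup: Steel measuring cup, bystander, 68 mm wide, 55 mm tall with a flat handle 50 mm long to its -x; origin under its centre.
- grease_applicator: Grease applicator like a big syringe, lying along its x, bystander, 160 mm long, 50 mm wide, 34 mm tall; origin under its middle.
- grease_tin: Closed round tin, bystander, 66 mm wide, 45 mm tall; origin under its centre.
- tin_lid: Flat metal tin lid, bystander, 70 mm wide, 8 mm thick, on the table; origin under its centre.
- oil_nozzle: Small brass nozzle, bystander, 20 mm wide, 34 mm tall, standing on the board beyond the rail on the side away from the thumb bar; origin under its centre.
- brush: Brush lying on the table past the end of the board, bystander, 170 mm long; origin under its middle, handle to its -x.
Things that resemble listed ones, but are neither listed nor needed, are in the scene too. There is more than one size of the funnel; the job needs the largest.

How it is judged (in metres and radians):
On the way, in this order (a step that is already met when the one before it is completed fails the run):
1. a fingertip holds the thumb bar down, the foot raised, with the funnel still short of the foot (value of joint clip above 0.2 rad and contact force between the fingers and clip above 0.5 N and x of funnel in the frame of board below -0.042 m), for 0.1 s.
2. with the bar still held down by a finger, another finger pushes the funnel beneath the foot (value of joint clip above 0.14 rad and contact force between the fingers and clip above 0.5 N and contact force between the fingers and funnel above 0.02 N and x of funnel in the frame of board above -0.035 m).
At the end, for the whole second after the job is handed in: The funnel lies flat on the board within 6 mm of home against the end stop and within 4 mm of the channel's middle, at rest; the clip's foot rests on it and presses (over 0.5 N, clip between 0.07 and 0.19 rad); no bystander has moved more than 30 mm (x of funnel in the frame of board between -0.006 and 0.006 m and y of funnel in the frame of board between -0.004 and 0.004 m and z of funnel in the frame of board below 0.015 m and angle between funnel's own z axis and vertical below 0.06 rad and value of joint clip between 0.07 and 0.19 rad and contact force between clip and funnel above 0.5 N and linear speed of funnel below 0.01 m/s and not (distance of any of measuring_cup, grease_applicator, grease_tin, tin_lid, oil_nozzle, brush from where it was at the start of the episode above 0.03 m)); the robot touches nothing.
It fails at once if the funnel is lifted (over 10 mm off the board's face) or tipped (over 0.35 rad) (z of funnel in the frame of board above 0.022 m or angle between funnel's own z axis and vertical above 0.35 rad).
It fails at once if a bystander is moved more than 30 mm (distance of any of measuring_cup, grease_applicator, grease_tin, tin_lid, oil_nozzle, brush from where it was at the start of the episode above 0.03 m).
It also fails if it takes over 40 s, if anything falls off the work surface, if the arm or the gripper's body presses on something with over 40 N, if the wrist force passes 120 N, or if a joint passes its speed limit or range.

ROBOT

A 6-joint arm with a two-finger parallel gripper is mounted at the origin on the work surface. World frame = base frame: x ahead of the robot, y to its left, z up, the work surface at z = 0. Lengths are in mm, angles in rad, forces in N, time in s.
With the tool pointing down it reaches from about 275 to 1000 mm from the base axis. Payload 8.4 kg.
Tool frame: the origin (TCP) lies on the centre line of the jaws, within the pads' length; the fingertips stand 25 mm ahead of it and the grasp point (between the pads) lies 6 mm ahead of it; z points along the fingers, y is the line along which they close (so a half turn about z gives the same grasp; the last joint's range is limited). The gripper opens to 85 mm and grips with 20 to 120 N. Pads are 22 mm wide; open, the fingers measure 114 mm over their backs; the gripper's body (76 mm by 85 mm) begins 54 mm behind the grasp point. The pads swing forward as they close: fully open they stand 13 mm farther back than shut.
Start: joints at [-1.329, 0.353, 1.633, -0, 1.155, -0.002], TCP at [150.868, -606.52, 256.281] pointing down, gripper open.
Joint ranges: [-2.63, 2.63], [-0.92, 2.1], [0.06, 2.66], [-1.3, 4.44], [0, 2.69], [-3.02, 3.02]. Speed limits (rad/s): [2.22, 2.22, 2.79, 3.14, 3.14, 3.14].

INTERFACE

Orientations are given as [roll, pitch, yaw] about the fixed x, y, z axes, in that order (R = Rz(yaw) Ry(pitch) Rx(roll)).
In Python, from rig import r gives the robot as it stands.
- The arm moves only by the shell command python3 -m jog 'ROWS' [FORCE]. ROWS is JSON, a list of rows, each a list of 3 entries, a list of its own where there are three numbers: the turn, a rotation vector about the tool's x, y, z in rad, then the shift along the tool's x, y, z in m, then the opening, from -1 (shut) to 1 (fully open). In form: [[[rx, ry, rz], [x, y, z], gripper], ...]. A call has 1 to 12 rows; each row shifts and turns the commanded pose from where the row before left it, along the tool's axes as they then stand; what a row does not reach is not made up. A row lasts 1/10 s, in which the tool goes at most 50 mm and 8.59 degrees, less where a joint would pass 70% of its speed; a pose out of reach is approached as far as the arm can. A call with a gripper value outside its range is refused whole. The fingers move at their own pace and stop on an object; FORCE is the grip in N (left out, the last holds). Time passes only in rows, so rows that do not move let the fingers close. It gives the time, the measured TCP pose, the force, the opening and the grip force at its end, in the units of the state.
- r.sense(): the state, without advancing time (a new reading comes with each control period).
- r.grab_frame(name): name is "scene" or "top" or "wrist"; returns the picture (384x512x3 uint8, red, green, blue); there is no depth.
- r.camera_params(name): a dict with "fx", "fy", "cx", "cy" (pixels), "rvec" (rotation vector, rad) and "tvec" (3), from world to camera coordinates, as OpenCV has them; the wrist camera has in their place "hand_eye" (4x4, takes a point from camera to tool coordinates, whose origin is the TCP and whose axes are the flange's). Camera axes: x right, y down, z forward; pixel columns grow to the right and rows downward; lengths in mm; the calibration is good to about 2 mm. The wrist camera is an equidistant fisheye: a pixel r from the principal point sees the ray r / f radians off the axis. A picture is of the moment at which its call begins: read the wrist's pose just before it. camera_params takes no time and is no camera call.
- r.sign_off(): hands the job in; it is judged then, once.
The state is a dict: "clock": time; "qpos": joint angles; "qvel": joint speeds; "joint_efforts": joint torques, N m; "eef_pos": TCP position; "tcp_rot": TCP orientation; "contact_force": force on the tool from outside, world axes, zero at the start; "wrist_torque": the same for the moment, N m; "opening": opening from 0.0 (shut) to 1.0 (fully open); "grasp_force": force on a finger pad.
Only numpy, scipy, OpenCV 4.12 (cv2) and the standard library are available. Lean on these libraries where they do the work, as an engineer would, in place of code of your own. Each camera call takes 0.05 s, during which the arm holds its last target. There are 200 camera calls.

## Working session

There is one attempt and no reset: what is moved stays moved. The work goes in short steps, Python scripts to look and compute and a shell command to move; the robot and the scene stay as the last step left them, time stands still between calls to the robot, and variables do not carry over. Pictures are saved under pics/ and viewed, at most 10 in all, crops included, and the job is handed in when it is done.

```bash
mkdir -p pics; python3 - <<'E'
from rig import r
import cv2
for n in("scene","top"):
    cv2.imwrite(f"pics/{n}0.png",r.grab_frame(n)[:,:,::-1]); print(n,r.camera_params(n))
print(r.sense()); print(r.camera_params("wrist"))
E
```

```text
scene {'fx': 498.11468023122154, 'fy': 498.11468023122154, 'cx': 255.34074543224477, 'cy': 196.411707700771, 'rvec': array([ 0.74690119,  2.73815388, -0.87920352]), 'tvec': array([ 432.78562848, -192.4400976 , 1337.44672005])}
top {'fx': 472.8598403316891, 'fy': 472.8598403316891, 'cx': 258.7342984501829, 'cy': 188.7101912323863, 'rvec': array([ 2.18541569, -2.13787664,  0.11851905]), 'tvec': array([   7.51193043,  552.12222094, 1093.43598162])}
{'clock': 0.1, 'qpos': array([-1.32941636e+00,  3.53595952e-01,  1.63405250e+00, -1.02026117e-05,
        1.15520517e+00, -2.39282554e-03]), 'qvel': array([ 1.78731472e-04, -1.12997629e-03, -2.07130562e-03, -1.04382601e-03,
       -7.68940527e-05, -1.25679500e-03]), 'joint_efforts': array([-1.15104256e-03, -6.06356764e+01, -3.42821181e+01,  9.02501233e-05,
        4.12569716e-03, -3.29982288e-05]), 'eef_pos': array([ 150.76067451, -606.13802987,  255.62918753]), 'tcp_rot': array([-3.14033167e+00,  6.31164717e-06,  2.43776923e-01]), 'contact_force': array([-0.18318316, -0.51746332,  0.08196617]), 'wrist_torque': array([-0.01128175, -0.00465517,  0.02806402]), 'grasp_force': 0.0, 'opening': 1.0030914555982382}
{'fx': 297.3186396354542, 'fy': 297.3186396354542, 'cx': 250.59287261707982, 'cy': 192.30192366220456, 'hand_eye': array([[ 1.22676718e-03, -9.51471409e-01, -3.07734712e-01,
         7.97553414e+01],
       [ 9.99999227e-01,  1.22971758e-03,  1.84331216e-04,
         2.67946036e-01],
       [ 2.03040903e-04, -3.07734700e-01,  9.51472182e-01,
        -1.17191488e+02],
       [ 0.00000000e+00,  0.00000000e+00,  0.00000000e+00,
         1.00000000e+00]])}
```

View pics/top0.png

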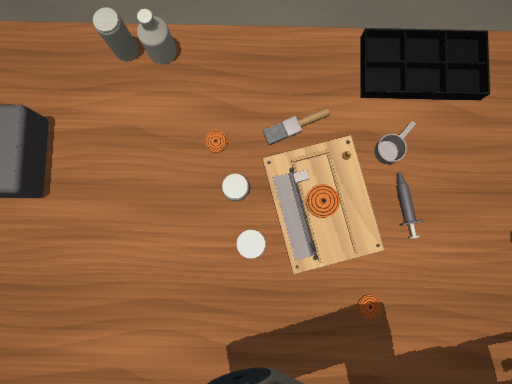

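View pics/scene0.png

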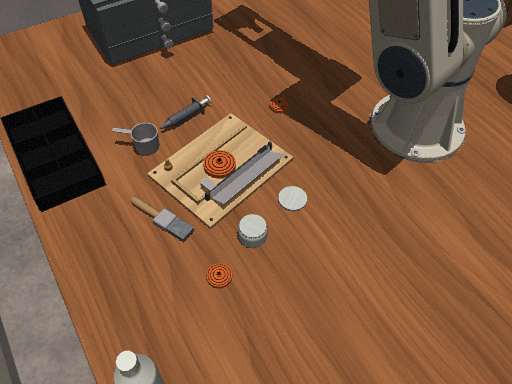

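The top view shows the board with corners near (264,157), (351,137), (382,248) and (295,272). The bar is at about (294,215) and the foot at about (302,177). Three things could be the funnel: (323,201) in the channel, which is the largest, and smaller ones at (216,141) and (370,306). I choose (323,201) and will check it in a close crop.

```bash
python3 - <<'E'
import cv2
a=cv2.imread("pics/top0.png")[130:280,255:392]
cv2.imwrite("pics/crop1.png",cv2.resize(a,None,fx=4,fy=4,interpolation=cv2.INTER_CUBIC))
E
```

```text
(no output)
```

View pics/crop1.png

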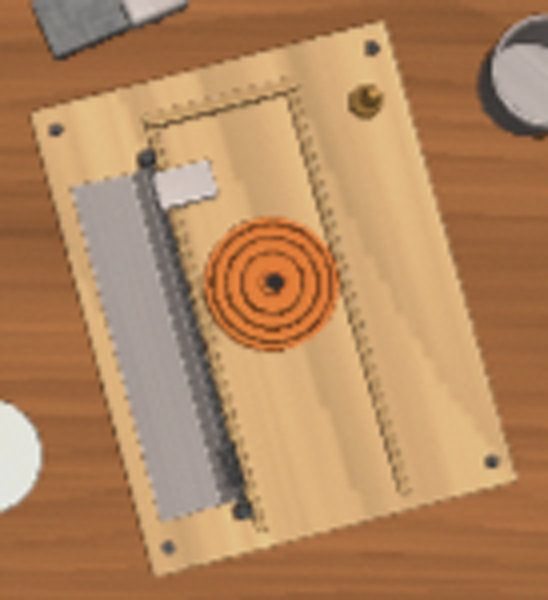

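The crop shows the large funnel at crop (272,283), filling the channel width. The foot plate is at (185,183) and the stop at the top. The board-top corners are at (33,114), (383,21), (517,478) and (155,576).

```bash
cat > h.py <<'E'
import numpy as np, cv2
from scipy.spatial.transform import Rotation as Ro
from rig import r
def ray(n,px,z):
    p=r.camera_params(n); R=Ro.from_rotvec(p["rvec"]).as_matrix(); C=-R.T@p["tvec"]
    out=[]
    for u,v in px:
        d=R.T@np.array([(u-p["cx"])/p["fx"],(v-p["cy"])/p["fy"],1]); out.append(C+d*(z-C[2])/d[2])
    return np.array(out)
E
python3 - <<'E'
from h import *
def crop(q): return [(255+(u+.5)/4-.5,130+(v+.5)/4-.5) for u,v in q]
W=ray("top",crop([(33,114),(383,21),(517,478),(155,576)]),12)[:,:2]
B=np.array([[70,112.5],[70,-112.5],[-220,-112.5],[-220,112.5]])
Wc,Bc=W.mean(0),B.mean(0); z=((W-Wc)@[1,1j]); b=((B-Bc)@[1,1j]); s=(z*b.conj()).sum()/(abs(b)**2).sum()
yaw=np.angle(s); print("scale",abs(s),"yaw",yaw)
R=np.array([[np.cos(yaw),-np.sin(yaw)],[np.sin(yaw),np.cos(yaw)]]); o=Wc-R@Bc; print("origin",o)
print("resid",(W-o)@R-B)
print("funnel board",(ray("top",crop([(272,283)]),26)[:,:2]-o)@R, "edges",(ray("top",crop([(204,283),(340,283),(272,217),(272,351)]),24)[:,:2]-o)@R)
print("foot/clip ends", (ray("top",crop([(74,188),(163,521),(147,158),(242,510)]),37)[:,:2]-o)@R)
# scene check: reproject corners
p=r.camera_params("scene")
print(cv2.projectPoints(np.c_[(R@B.T).T+o,np.full(4,12.)],p["rvec"],p["tvec"],np.array([[p["fx"],0,p["cx"]],[0,p["fy"],p["cy"]],[0,0,1]]),None)[0][:,0])
E
```

```text
scale 0.9900795778193008 yaw 0.2806906514388683
origin [ 594.49465138 -113.96538408]
resid [[-1.9361245  -1.7474531 ]
 [-1.01361219  1.21971387]
 [ 1.69380942  0.91853163]
 [ 1.25592727 -0.3907924 ]]
funnel board [[-69.40167212   0.09353561]] edges [[ -58.92039927   38.99937783]
 [ -79.67617032  -39.41326507]
 [ -31.09990394  -10.937966  ]
 [-108.34198826   10.75527553]]
foot/clip ends [[  14.53403782   99.97718307]
 [-187.48575689  100.57626436]
 [  20.80918221   53.38753736]
 [-193.12579312   54.47396172]]
[[210.10380875 226.59922183]
 [146.39169554 172.9002712 ]
 [230.20233359 111.8527373 ]
 [293.51751174 155.88209036]]
```

```bash
cat >> h.py <<'E'
YAW=0.2807; O=np.array([594.5,-114.0]); c,s=np.cos(YAW),np.sin(YAW); RB=np.array([[c,-s],[s,c]])
def go(bx,by,z,verbose=True):
    """shift in tool axes (mm) from the measured pose to TCP board xy, world z"""
    S=r.sense(); T=Ro.from_euler("xyz",S["tcp_rot"]); t=np.r_[RB@[bx,by]+O,z]
    print("now board",np.round((S["eef_pos"][:2]-O)@RB,1),"z",round(S["eef_pos"][2],1),"rot",np.round(S["tcp_rot"],3),"F",np.round(S["contact_force"],1),"open",round(S["opening"],2),"t",S["clock"])
    print("shift mm",np.round(T.inv().apply(t-S["eef_pos"]),1),"world goal",np.round(t,1))
E
python3 -c "
from h import *
go(-135,39,200)"
```

```text
now board [-562.7 -349.9] z 255.6 rot [-3.14   0.     0.244] F [-0.2 -0.5  0.1] open 1.0 t 0.1
shift mm [ 413.1 -404.4   56.1] world goal [ 454.  -113.9  200. ]
```

```bash
python3 -m jog '[[[0,0,0],[0.023,-0.0225,0.003],0.5],[[0,0,0],[0.023,-0.0225,0.003],0.5],[[0,0,0],[0.023,-0.0225,0.003],0.5],[[0,0,0],[0.023,-0.0225,0.003],0.5],[[0,0,0],[0.023,-0.0225,0.003],0.5],[[0,0,0],[0.023,-0.0225,0.003],0.5],[[0,0,0],[0.023,-0.0225,0.003],0.5],[[0,0,0],[0.023,-0.0225,0.003],0.5],[[0,0,0],[0.023,-0.0225,0.003],0.5],[[0,0,0],[0.023,-0.0225,0.003],0.5],[[0,0,0],[0.023,-0.0225,0.003],0.5],[[0,0,0],[0.023,-0.0225,0.003],0.5]]'
python3 -m jog '[[[0,0,0],[0.023,-0.0225,0.003],0.5],[[0,0,0],[0.023,-0.0225,0.003],0.5],[[0,0,0],[0.023,-0.0225,0.003],0.5],[[0,0,0],[0.023,-0.0225,0.003],0.5],[[0,0,0],[0.023,-0.0225,0.003],0.5],[[0,0,0],[0.023,-0.0225,0.003],0.5],[[0,0,-0.037],[0,0,0],0.5],[[0.05,0,0],[0,0,0],0.5],[[0,0,0],[0,0,0],0.5],[[0,0,0],[0,0,0],0.5]]'
python3 -c "
from h import *
go(-135,39,90)
cv2.imwrite('pics/w1.png',r.grab_frame('wrist')[:,:,::-1])"
```

```text
clock: 1.3
eef_pos: [353.9, -276.6, 220.0]
tcp_rot: [-3.141, 0.0, 0.244]
contact_force: [0.4, -0.8, -0.4]
opening: 0.749
grasp_force: 0.0
clock: 2.3
eef_pos: [454.7, -113.9, 202.1]
tcp_rot: [-3.092, 0.0, 0.28]
contact_force: [0.1, 0.8, -0.1]
opening: 0.749
grasp_force: 0.0
now board [-134.3   38.9] z 202.1 rot [-3.092  0.     0.28 ] F [ 0.1  0.8 -0.1] open 0.75 t 2.3
shift mm [ -0.6   5.4 111.9] world goal [ 454.  -113.9   90. ]
```

View pics/w1.png

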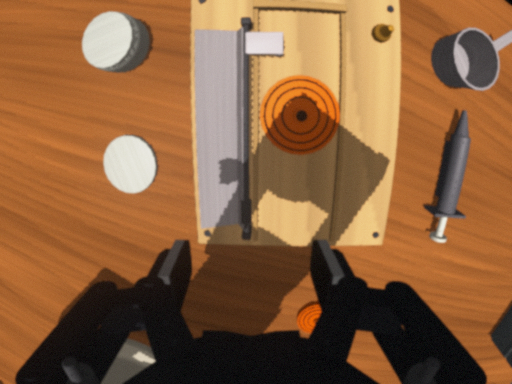

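The wrist view is aligned with the channel. The funnel's spout is at (301,115), and the fingertips are at about (183,245) and (318,245). I'll check the funnel and hinge posts with the wrist calibration.

```bash
cat >> h.py <<'E'
def wray(px,z,S=None):
    S=S or r.sense(); p=r.camera_params("wrist"); H=p["hand_eye"]; T=Ro.from_euler("xyz",S["tcp_rot"])
    C=S["eef_pos"]+T.apply(H[:3,3]); out=[]
    for (u,v),zz in zip(px,z):
        a=np.array([u-p["cx"],v-p["cy"]]); n=np.hypot(*a); th=n/p["fx"]
        d=T.apply(H[:3,:3]@np.r_[a/n*np.sin(th),np.cos(th)]); q=C+d*(zz-C[2])/d[2]; out.append((q[:2]-O)@RB)
    return np.round(out,1)
E
python3 -c "
from h import *
print('spout, rimL, rimR, posts far/near, corner(-220,112),(-220,-112),stop mid')
print(wray([(301,115),(264,115),(339,115),(247,22),(247,204),(199,243),(383,244),(298,10)],[35,24,24,39,39,12,12,26]))"
```

```text
spout, rimL, rimR, posts far/near, corner(-220,112),(-220,-112),stop mid
[[ -68.9   -1. ]
 [ -70.3   34.2]
 [ -67.8  -41. ]
 [  19.9   50. ]
 [-157.9   50.2]
 [-218.5  109.2]
 [-218.  -114.1]
 [  37.     1.2]]
```

```bash
python3 -m jog '[[[0,0,0],[0,0.0007,0.02],0.5],[[0,0,0],[0,0.001,0.02],0.5],[[0,0,0],[0,0.001,0.02],0.5],[[0,0,0],[0,0.001,0.02],0.5],[[0,0,0],[0,0.001,0.02],0.5],[[0,0,0],[0,0.001,0.02],0.5],[[0,0,0],[0,0.0005,0.01],0.5],[[0,0,0],[0,0,0],0.5],[[0,0,0],[0,0,0],0.5]]'
python3 -c "
from h import *
go(-135,38,60)
a=r.grab_frame('wrist')[:,:,::-1];b=r.grab_frame('scene')[90:240,130:310,::-1]
cv2.imwrite('pics/w2.png',np.hstack([cv2.resize(a,(400,300)),cv2.resize(b,(360,300),interpolation=cv2.INTER_CUBIC)]))"
```

```text
clock: 3.25
eef_pos: [455.0, -113.4, 72.6]
tcp_rot: [-3.092, -0.0, 0.281]
contact_force: [-0.2, -0.2, -0.3]
opening: 0.745
grasp_force: 0.0
now board [-133.9   39.3] z 72.6 rot [-3.092 -0.     0.281] F [-0.2 -0.2 -0.3] open 0.75 t 3.25
shift mm [-1.1  1.9 12.5] world goal [ 454.3 -114.9   60. ]
```

View pics/w2.png

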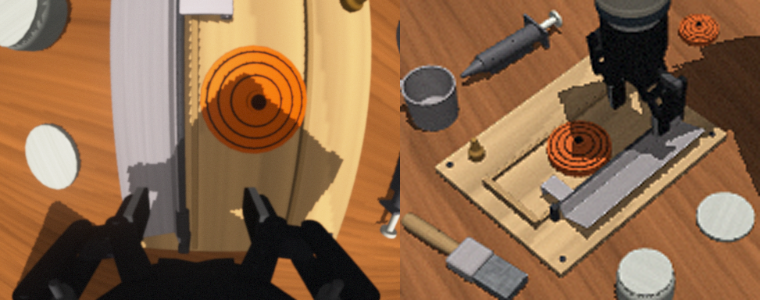

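The left finger is over the bar at (140,195). The right finger is in the channel behind the funnel at (250,190). I'll descend, watching the force.

```bash
python3 -m jog '[[[0,0,0],[0,0.001,0.006],0.5],[[0,0,0],[0,0.001,0.006],0.5],[[0,0,0],[0,0,0.006],0.5],[[0,0,0],[0,0,0.005],0.5],[[0,0,0],[0,0,0],0.5]]'; python3 -m jog '[[[0,0,0],[0,0,0.003],0.5],[[0,0,0],[0,0,0],0.5]]';python3 -m jog '[[[0,0,0],[0,0,0.003],0.5],[[0,0,0],[0,0,0],0.5]]'; python3 -m jog '[[[0,0,0],[0,0,0.002],0.5],[[0,0,0],[0,0,0],0.5]]'
```

```text
clock: 3.85
eef_pos: [454.4, -113.9, 48.2]
tcp_rot: [-3.091, 0.001, 0.281]
contact_force: [-0.4, -0.4, -0.4]
opening: 0.749
grasp_force: 0.0
clock: 4.05
eef_pos: [454.9, -113.9, 45.8]
tcp_rot: [-3.091, 0.0, 0.281]
contact_force: [-0.2, 0.6, 0.2]
opening: 0.754
grasp_force: 0.0
clock: 4.25
eef_pos: [455.2, -114.1, 43.1]
tcp_rot: [-3.092, -0.0, 0.281]
contact_force: [-0.6, -2.9, 4.0]
opening: 0.751
grasp_force: 2.2
clock: 4.45
eef_pos: [455.4, -114.4, 41.3]
tcp_rot: [-3.093, -0.001, 0.281]
contact_force: [-1.2, -6.6, 6.1]
opening: 0.747
grasp_force: 3.7
```

```bash
for i in 1; do python3 -m jog '[[[0,0,0],[0,0,0.002],0.5],[[0,0,0],[0,0,0],0.5]]'; python3 -m jog '[[[0,0,0],[0,0,0.002],0.5],[[0,0,0],[0,0,0],0.5]]'; done
python3 -c "
from h import *
go(-135,38,34)
a=r.grab_frame('wrist')[:,:,::-1];b=r.grab_frame('scene')[90:240,130:310,::-1]
cv2.imwrite('pics/w3.png',np.hstack([cv2.resize(a,(400,300)),cv2.resize(b,(360,300),interpolation=cv2.INTER_CUBIC)]))"
```

```text
clock: 4.65
eef_pos: [455.7, -114.6, 39.6]
tcp_rot: [-3.094, -0.001, 0.282]
contact_force: [-1.2, -8.7, 8.7]
opening: 0.752
grasp_force: 4.7
clock: 4.85
eef_pos: [456.2, -114.7, 37.8]
tcp_rot: [-3.094, -0.002, 0.281]
contact_force: [-1.3, -9.8, 9.9]
opening: 0.751
grasp_force: 5.6
now board [-133.1   37.7] z 37.8 rot [-3.094e+00 -2.000e-03  2.810e-01] F [-1.3 -9.8  9.9] open 0.75 t 4.85
shift mm [-1.9 -0.1  3.8] world goal [ 454.3 -114.9   34. ]
```

View pics/w3.png

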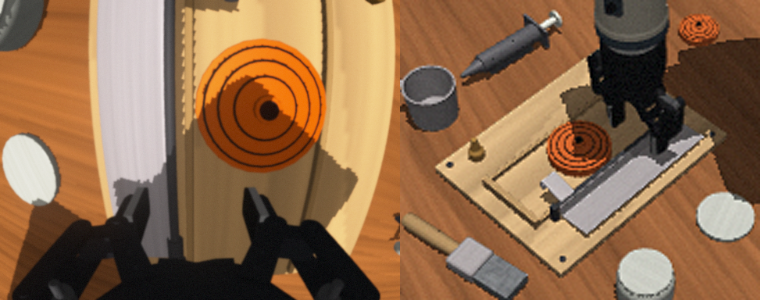

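Bar visibly descending, foot rising, funnel untouched. Pressing a little further.

```bash
python3 -m jog '[[[0,0,0],[0,0.001,0.002],0.5],[[0,0,0],[0,0,0],0.5]]'; python3 -m jog '[[[0,0,0],[0,0,0.0015],0.5],[[0,0,0],[0,0,0],0.5]]'; python3 -m jog '[[[0,0,0],[0.005,0,0],0.5],[[0,0,0],[0.003,0,0],0.5],[[0,0,0],[0,0,0],0.5]]'
```

```text
clock: 5.15
eef_pos: [456.5, -115.7, 36.0]
tcp_rot: [-3.094, -0.002, 0.282]
contact_force: [-2.0, -10.4, 15.0]
opening: 0.755
grasp_force: 7.5
clock: 5.35
eef_pos: [456.6, -115.8, 35.3]
tcp_rot: [-3.094, -0.002, 0.282]
contact_force: [-5.3, -11.4, 28.6]
opening: 0.751
grasp_force: 14.6
clock: 5.65
eef_pos: [461.0, -112.7, 35.0]
tcp_rot: [-3.091, 0.004, 0.283]
contact_force: [-14.4, -11.5, 36.7]
opening: 0.748
grasp_force: 18.2
```

Bottomed out, so I back off 1 mm and then push.

```bash
python3 -m jog '[[[0,0,0],[0,0,-0.0015],0.5],[[0,0,0],[0.003,0,0],0.5],[[0,0,0],[0,0,0],0.5]]'; python3 -m jog '[[[0,0,0],[0.004,0,0],0.5],[[0,0,0],[0.004,0,0],0.5],[[0,0,0],[0.004,0,0],0.5],[[0,0,0],[0,0,0],0.5]]'
python3 -c "
from h import *
go(-51,38,36)"
```

```text
clock: 5.95
eef_pos: [464.2, -111.3, 35.6]
tcp_rot: [-3.09, 0.003, 0.282]
contact_force: [-7.8, -4.6, 18.9]
opening: 0.746
grasp_force: 9.1
clock: 6.35
eef_pos: [474.6, -107.6, 35.5]
tcp_rot: [-3.089, 0.005, 0.282]
contact_force: [-10.8, -2.2, 21.9]
opening: 0.753
grasp_force: 10.8
now board [-113.4   39.4] z 35.5 rot [-3.089  0.005  0.282] F [-10.8  -2.2  21.9] open 0.75 t 6.35
shift mm [62.4  1.4 -0.9] world goal [535.  -91.6  36. ]
```

```bash
python3 -m jog '[[[0,0,0],[0.004,0,-0.001],0.5],[[0,0,0],[0.004,0,0],0.5],[[0,0,0],[0.004,0,0],0.5],[[0,0,0],[0.004,0,0],0.5],[[0,0,0],[0.004,0,0],0.5],[[0,0,0],[0,0,0],0.5]]'
python3 -c "
from h import *
go(-51,39,36)
a=r.grab_frame('wrist')[:,:,::-1];b=r.grab_frame('scene')[90:240,130:310,::-1]
cv2.imwrite('pics/w4.png',np.hstack([cv2.resize(a,(400,300)),cv2.resize(b,(360,300),interpolation=cv2.INTER_CUBIC)]))"
```

```text
clock: 6.95
eef_pos: [495.6, -102.1, 36.1]
tcp_rot: [-3.09, 0.002, 0.281]
contact_force: [-3.0, 0.5, 7.4]
opening: 0.749
grasp_force: 3.7
now board [-91.8  38.9] z 36.1 rot [-3.09e+00  2.00e-03  2.81e-01] F [-3.   0.5  7.4] open 0.75 t 6.95
shift mm [40.8 -0.1 -0. ] world goal [534.7 -90.7  36. ]
```

View pics/w4.png

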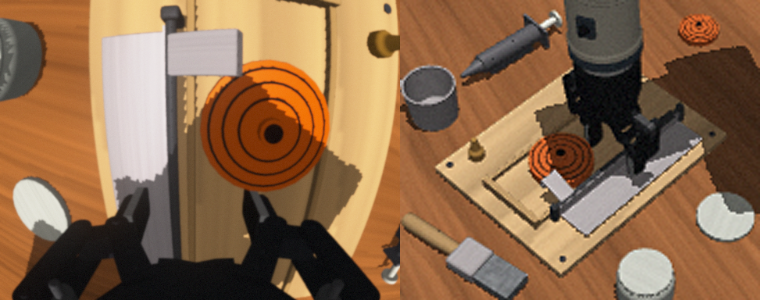

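The finger at (250,190) is on the funnel's rear rim. The funnel is advancing toward the raised foot, whose plate is at (205,50), so I continue.

```bash
python3 -m jog '[[[0,0,0],[0.004,0,0],0.5],[[0,0,0],[0.004,0,0],0.5],[[0,0,0],[0.004,0,0],0.5],[[0,0,0],[0.004,0,0],0.5],[[0,0,0],[0,0,0],0.5]]';python3 -m jog '[[[0,0,0],[0.004,0,0],0.5],[[0,0,0],[0.004,0,0],0.5],[[0,0,0],[0.004,0,0],0.5],[[0,0,0],[0.004,0,0],0.5],[[0,0,0],[0,0,0],0.5]]'
python3 -c "
from h import *
go(-51,39,36)"
```

```text
clock: 7.55
eef_pos: [510.7, -97.6, 36.0]
tcp_rot: [-3.09, 0.002, 0.281]
contact_force: [-4.9, -0.2, 6.0]
opening: 0.747
grasp_force: 3.9
clock: 8.05
eef_pos: [526.1, -93.2, 36.0]
tcp_rot: [-3.09, 0.002, 0.281]
contact_force: [-3.6, 0.4, 7.4]
opening: 0.752
grasp_force: 4.0
now board [-60.   38.9] z 36.0 rot [-3.09e+00  2.00e-03  2.81e-01] F [-3.6  0.4  7.4] open 0.75 t 8.05
shift mm [ 9.  -0.1  0. ] world goal [534.7 -90.7  36. ]
```

```bash
python3 -m jog '[[[0,0,0],[0.003,0,0],0.5],[[0,0,0],[0.003,0,0],0.5],[[0,0,0],[0,0,0],0.5]]';python3 -m jog '[[[0,0,0],[0.002,0,0],0.5],[[0,0,0],[0,0,0],0.5]]';python3 -m jog '[[[0,0,0],[0.002,0,0],0.5],[[0,0,0],[0,0,0],0.5]]'
python3 -c "
from h import *
go(-51,39,36)
a=r.grab_frame('wrist')[:,:,::-1];b=r.grab_frame('scene')[90:240,130:310,::-1]
cv2.imwrite('pics/w5.png',np.hstack([cv2.resize(a,(400,300)),cv2.resize(b,(360,300),interpolation=cv2.INTER_CUBIC)]))"
```

```text
clock: 8.35
eef_pos: [531.6, -91.6, 36.0]
tcp_rot: [-3.09, 0.003, 0.281]
contact_force: [-5.0, -1.2, 8.1]
opening: 0.749
grasp_force: 4.2
clock: 8.55
eef_pos: [533.3, -91.1, 36.0]
tcp_rot: [-3.09, 0.003, 0.281]
contact_force: [-5.4, -0.9, 8.4]
opening: 0.747
grasp_force: 4.4
clock: 8.75
eef_pos: [534.7, -90.6, 36.0]
tcp_rot: [-3.09, 0.004, 0.281]
contact_force: [-6.9, -2.0, 10.4]
opening: 0.754
grasp_force: 7.2
now board [-51.  39.] z 36.0 rot [-3.09   0.004  0.281] F [-6.9 -2.  10.4] open 0.75 t 8.75
shift mm [-0.  0.  0.] world goal [534.7 -90.7  36. ]
```

View pics/w5.png

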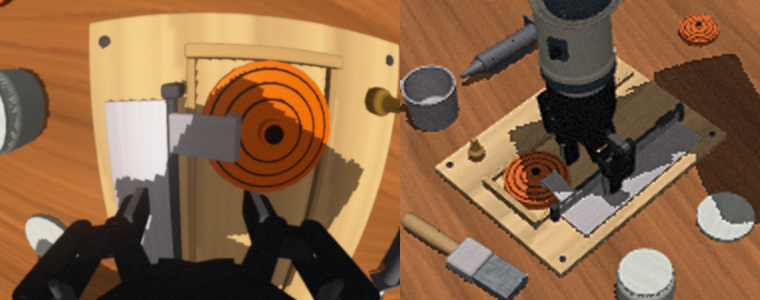

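The funnel is under the foot. Its front rim, at (265,60), is almost at the stop's face. I keep pushing in small steps until the force jumps.

```bash
for i in 1; do python3 -m jog '[[[0,0,0],[0.002,0,0],0.5],[[0,0,0],[0,0,0],0.5]]'; python3 -m jog '[[[0,0,0],[0.002,0,0],0.5],[[0,0,0],[0,0,0],0.5]]';  done
```

```text
clock: 9.05
eef_pos: [534.8, -90.5, 35.9]
tcp_rot: [-3.089, 0.007, 0.282]
contact_force: [-14.2, -7.0, 16.5]
opening: 0.746
grasp_force: 10.1
clock: 9.25
eef_pos: [535.2, -90.2, 35.9]
tcp_rot: [-3.088, 0.01, 0.281]
contact_force: [-20.6, -11.4, 21.4]
opening: 0.747
grasp_force: 14.7
```

The force jumped and the advance stopped at board x -51, where contact with the stop is expected, so the funnel is home. I back off the rim, then raise.

```bash
python3 -m jog '[[[0,0,0],[-0.004,0,0],0.5],[[0,0,0],[-0.005,0,0],0.5],[[0,0,0],[-0.005,0,0],0.5],[[0,0,0],[0,0,-0.003],0.5],[[0,0,0],[0,0,-0.003],0.5],[[0,0,0],[0,0,-0.004],0.5],[[0,0,0],[0,0,-0.005],0.5],[[0,0,0],[0,0,-0.015],0.5],[[0,0,0],[0,0,-0.025],0.5],[[0,0,0],[0,0,-0.025],0.5],[[0,0,0],[0,0,-0.025],0.5],[[0,0,0],[0,0,0],0.5]]'
python3 -m jog '[[[0,0,0],[-0.02,0,-0.02],0.5],[[0,0,0],[-0.02,0,-0.02],0.5],[[0,0,0],[-0.02,0,-0.02],0.5],[[0,0,0],[0,0,0],0.5],[[0,0,0],[0,0,0],0.5]]'
python3 -c "
from h import *
go(-51,39,36); S=r.sense()
a=r.grab_frame('wrist')[:,:,::-1];b=r.grab_frame('scene')[90:240,130:310,::-1]
cv2.imwrite('pics/w6.png',np.hstack([a[:300],cv2.resize(b,(288,300))]))"
```

```text
clock: 10.45
eef_pos: [530.5, -99.2, 144.1]
tcp_rot: [-3.094, -0.005, 0.281]
contact_force: [1.3, 0.3, -0.2]
opening: 0.749
grasp_force: 0.0
clock: 10.95
eef_pos: [471.9, -118.3, 200.6]
tcp_rot: [-3.092, -0.001, 0.28]
contact_force: [-0.2, -0.3, 0.0]
opening: 0.748
grasp_force: 0.0
now board [-119.    29.9] z 200.6 rot [-3.092e+00 -1.000e-03  2.800e-01] F [-0.2 -0.3  0. ] open 0.75 t 10.95
shift mm [ 67.9  -1.  164.9] world goal [534.7 -90.7  36. ]
```

View pics/w6.png

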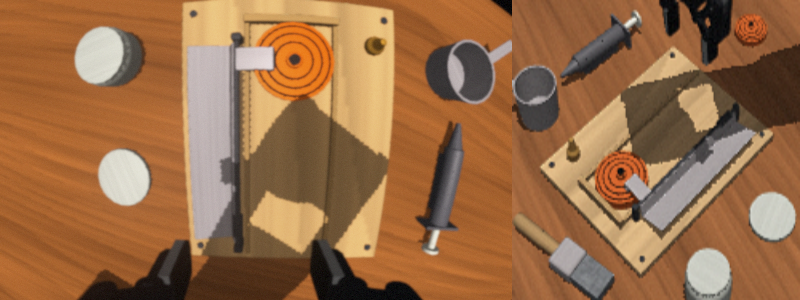

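The funnel is at (294,60), with its rim touching the stop edge at about (294,22) and the foot on top at (255,58). A numeric check comes before hand-in.

```bash
python3 -c "
from h import *
print('spout, rimL, rimR, rear rim, front rim, corners')
print(wray([(294,60),(255,62),(334,62),(294,100),(294,22),(184,2),(391,8),(198,255),(374,257)],[35,24,24,24,24,12,12,12,12]))"
```

```text
spout, rimL, rimR, rear rim, front rim, corners
[[  -1.    -2. ]
 [  -2.2   34.6]
 [   0.7  -42.5]
 [ -39.2   -3.4]
 [  39.5   -3.1]
 [  69.   108.9]
 [  70.8 -110. ]
 [-218.4  102.5]
 [-218.9 -112.9]]
```

Funnel centre is within 1 mm of home in x, and its y reading matches the systematic offset of about -2 mm. Handing in.

```bash
python3 -c "
from rig import r
print(r.sign_off())"
```

```text
the job is handed in; nothing more can be done
None
```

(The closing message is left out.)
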